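# Index the rotary drilling fixture to the yellow station

## Robot

A 6-joint arm with a two-finger parallel gripper is mounted at the origin on the work surface. World frame = base frame: x ahead of the robot, y to its left, z up, the work surface at z = 0. Lengths are in mm, angles in rad, forces in N, time in s.
With the tool pointing down it reaches from about 275 to 750 mm from the base axis. Payload 10.2 kg.
Tool frame: the origin (TCP) lies midway between the tips of the shut fingers; the grasp point (between the pads) lies 19 mm behind it; z points along the fingers, y is the line along which they close (so a half turn about z gives the same grasp; the last joint's range is limited). The gripper opens to 85 mm and grips with 20 to 120 N. Pads are 22 mm wide; open, the fingers measure 114 mm over their backs; the gripper's body (76 mm by 85 mm) begins 54 mm behind the grasp point. The pads swing forward as they close: fully open they stand 13 mm farther back than shut.
Start: joints at [-1.552, 0.313, 1.498, -0, 1.331, -0.223], TCP at [125.698, -509.736, 194.694] pointing down, gripper open.
Joint ranges: [-2.94, 2.94], [-0.97, 2.17], [0.19, 2.56], [-1.23, 4.37], [0.02, 3.11], [-2.88, 2.88]. Speed limits (rad/s): [2.39, 2.39, 3.01, 3.14, 3.14, 3.14].

## Interface

Orientations are given as a unit quaternion [w, x, y, z].
In Python, from rig import sense, capture, finish_job, find_in, place_of gives the robot as it stands. The module is installed in compiled form; this text tells all that it offers.
- The arm moves only by the shell command python3 -m jog 'ROWS' [FORCE]. ROWS is JSON, a list of rows, each an object of numbers: "tx", "ty", "tz": the shift along the tool's x, y, z in mm; "ax", "ay", "az": the turn, a rotation vector about the tool's x, y, z in rad; "jaw": the closure, from -1 (fully open) to 1 (shut), so that 0 is half open. In form: [{"tx": .., "ty": .., "tz": .., "ax": .., "ay": .., "az": .., "jaw": ..}, ...]. A call has 1 to 5 rows; each row shifts and turns the commanded pose from where the row before left it, along the tool's axes as they then stand; what a row does not reach is not made up. A row lasts 1/8 s, in which the tool goes at most 62.5 mm and 10.7 degrees, less where a joint would pass 70% of its speed; a pose out of reach is approached as far as the arm can. A call with a gripper value outside its range is refused whole. The fingers move at their own pace and stop on an object; FORCE is the grip in N (left out, the last holds). Time passes only in rows, so rows that do not move let the fingers close. It gives the time, the measured TCP pose, the force, the opening and the grip force at its end, in the units of the state.
- sense(): the state, without advancing time (a new reading comes with each control period).
- capture(name): name is "scene" or "side" or "wrist"; returns a dict with "color" (420x560x3 uint8, red, green, blue), "depth" (420x560 float32, mm along the optical axis (not along the pixel's ray), 0 where there is no reading), "fx", "fy", "cx", "cy" (pixels), "camera_from_world" (4x4, takes a point from world to camera coordinates); the wrist camera has in their place "mount" (4x4, takes a point from camera to tool coordinates, whose origin is the TCP and whose axes are the flange's). Camera axes: x right, y up, looking along -z (the intrinsics and any distortion apply to the point x, -y, -z); pixel columns grow to the right and rows downward; lengths in mm; the calibration is good to about 2 mm. The wrist camera is an equidistant fisheye: a pixel r from the principal point sees the ray r / f radians off the axis. A picture is of the moment at which its call begins: read the wrist's pose just before it.
- finish_job(): hands the job in; it is judged then, once.
Trained networks look in the newest picture that a camera, given by its name, has taken for a name from the list of things; names that differ only in an ending like _2 or _b are one class to them, and where a whole thing is asked for, a point or a joint stands for the part that bears it (a point fixed in the world has none). Each returns a list of dicts, best first, with "conf" (0 to 1); they miss things now and then, are a little off and sometimes report something else, mostly with a low value. They report only what shows in the picture. A call takes as long as a camera call.
- find_in(query, camera): "centre" ([column, row] in pixels, amid what is visible of it).
- place_of(query, camera): "centre" ([column, row] in pixels: a listed point, or the origin of a listed thing).
The state is a dict: "time_s": time; "joints": joint angles; "dq": joint speeds; "tau": joint torques, N m; "eef_pos": TCP position; "ee_rot": TCP orientation; "force": force on the tool from outside, world axes, zero at the start; "wrist_torque": the same for the moment, N m; "grip_width": opening from 0.0 (shut) to 1.0 (fully open); "grip_force": force on a finger pad.
Only numpy, scipy, OpenCV 4.12 (cv2) and the standard library are available. Lean on these libraries where they do the work, as an engineer would, in place of code of your own. Each camera call takes 0.05 s, during which the arm holds its last target. There are 200 camera calls.

## Task

Turn the drilling fixture to its yellow station: pull up the black knob of the spring plunger until its pin is out of its hole, swing the head round by it to the yellow stud, and let the plunger drop fully home in the hole there. Let go, and leave the loose things lying around where they are.

Things in the scene. Friction and masses are not known exactly. Their poses are not given: they have to be found in the camera images.
- index_base: Fixed square aluminium plate of the fixture, 300 x 300 mm, top face 50 mm above the bench; origin on the pivot axis at bench level, its -x axis points to the starting hole, on the robot's side. Six through holes, 16 mm across with 3 mm countersunk mouths, lie 60 degrees apart on a circle of 100 mm radius about the pivot. Its place and turn on the bench vary.
- pivot (a point): Vertical turning axis of the fixture, at the plate's top face (50 mm above the bench). A blue round head, 144 mm across, carrying a bolted steel flange (top 88 mm above the bench), turns on it; a blue arm on the head reaches out to the plunger.
- index_head (a joint): Turn of the blue head about the pivot, rad, counter-clockwise from above positive; about 0 at the start, plunger home in the starting hole; ends of travel at -2.4 and +2.4. Light friction (0.12 N m): it stays where it is left. While the pin is in a hole it has only about 0.02 rad of play. The holes are 1.047 rad (60 degrees) apart.
- plunger (a joint): Lift of the spring plunger, m: 0 fully home in a hole, about 0.018 with the 12 mm pin's round tip on the plate between holes, so lift 0.022 to clear it; upper stop at 0.028. The spring pushes down with about 6 N when home, 9 N when lifted, and drives the pin home when let go within about 3 mm of a hole's centre. A red band on the stem shows when it is lifted.
- plunger_knob (a point): Centre of the plunger's round black knob, 34 mm in diameter, 40 mm tall, axis vertical; 115 mm above the bench when home (underside 95, top 135 mm), 100 mm from the pivot axis, at the end of the blue arm. Below it a thin stem, then the blue boss (36 mm across, top at 75 mm). It rises with the plunger and goes round with the head; it spins freely on its stem.
- pointer (a point): Imaginary point on the turning head, 140 mm from the pivot axis, straight out beyond the plunger knob (40 mm farther out): it lies over the centre of a stud when the plunger stands at that stud's hole.
- stud_yellow: Yellow round stud, 36 mm across, 12 mm tall, fixed on the plate 140 mm from the pivot axis, straight outward of its hole; origin at the centre of its underside. Red, green and white studs mark three other holes. The four colours swap places: 60 or 120 degrees to either side of the starting hole. The starting hole and the one across from it have no stud.
- oil_bottle: Bystander: yellow oil bottle, 60 mm across, 150 mm tall, standing on the bench to the left of the fixture, origin at its underside.
- bolt_jar: Bystander: glass jar with a dark lid, 72 mm across, 85 mm tall, to the right of the fixture, origin at its underside.
- mug: Bystander: blue mug, 80 mm across, 90 mm tall, origin at its underside.
- hammer: Bystander: hammer lying on the bench beyond the fixture.
- wrench: Bystander: wrench lying on the bench to the right of the fixture.
- spare_flange: Bystander: loose spare steel flange, 104 mm across, 32 mm tall, lying on the bench, origin at its underside.
- steel_bush: Bystander: dark steel bush, 32 mm across, 30 mm tall, standing loose on a far corner of the square plate (its top 80 mm above the bench), origin at its underside.

How it is judged (in metres and radians):
On the way:
1. the plunger is pulled up out of its starting hole (value of joint plunger above 0.015 m), for 0.1 s.
At the end, for the whole second after the job is handed in: The head stands at the yellow stud (pointer within 12 mm of the stud's centre, seen from above), the plunger is home in that hole (lift under 4 mm) and the head is at rest (horizontal distance between pointer and stud_yellow below 0.012 m and value of joint plunger below 0.004 m and velocity of joint index_head between -0.05 and 0.05 rad/s); the robot touches nothing.
It fails at once if a loose bystander is pushed more than 30 mm from its place or knocked over (distance of any of oil_bottle, bolt_jar, mug, hammer, wrench, spare_flange, steel_bush from where it was at the start of the episode above 0.03 m or angle between any of oil_bottle, bolt_jar, mug, steel_bush's own z axis and vertical above 0.6 rad).
It also fails if it takes over 35 s, if anything falls off the work surface, if the arm or the gripper's body presses on something with over 40 N, if the wrist force passes 120 N, or if a joint passes its speed limit or range.

## Working session

There is one attempt and no reset: what is moved stays moved. The work goes in short steps, Python scripts to look and compute and a shell command to move; the robot and the scene stay as the last step left them, time stands still between calls to the robot, and variables do not carry over. Pictures are saved under pics/ and viewed, at most 10 in all, crops included, and the job is handed in when it is done.

```bash
mkdir -p pics
cat > h.py <<'E'
import numpy as np, cv2
from rig import sense, capture, find_in, place_of
def px2w(c,u,v,z=None):
    T=np.linalg.inv(c["camera_from_world"]); 
    d=np.array([(u-c["cx"])/c["fx"],-(v-c["cy"])/c["fy"],-1.0])
    o=T[:3,3]; r=T[:3,:3]@d
    if z is None:
        return o+r*c["depth"][int(round(v)),int(round(u))]
    return o+r*(z-o[2])/r[2]
E
python3 - <<'E'
from h import *
s=sense(); print({k:np.round(v,3) for k,v in s.items()})
H=dict(pivot=50,plunger_knob=115,stud_yellow=50,pointer=50,index_base=0,steel_bush=50,oil_bottle=0,bolt_jar=0,mug=0,spare_flange=0)
for n in("scene","side"):
    c=capture(n); cv2.imwrite(f"pics/{n}.png",c["color"][...,::-1])
    print(n,[k for k in c if k not in("color","depth")])
    for q,z in H.items():
        for r in place_of(q,n)[:2]:
            print(q,round(r["conf"],2),np.round(r["centre"]),np.round(px2w(c,*r["centre"],z)))
E
```

```text
{'time_s': np.float64(0.0), 'joints': array([-1.552,  0.313,  1.498,  0.   ,  1.331, -0.223]), 'dq': array([-0.001,  0.   , -0.   ,  0.   , -0.001,  0.   ]), 'tau': array([ 0.0000e+00, -4.1227e+01, -2.5974e+01, -0.0000e+00,  4.0000e-03,
        0.0000e+00]), 'eef_pos': array([ 125.703, -509.397,  194.104]), 'ee_rot': array([-0.001,  0.993,  0.121,  0.   ]), 'force': array([ 0.637, -0.437,  0.634]), 'wrist_torque': array([ 0.049, -0.003,  0.01 ]), 'grip_force': np.float64(0.0), 'grip_width': np.float64(0.999)}
scene ['fx', 'fy', 'cx', 'cy', 'camera_from_world']
pivot 0.93 [258. 229.] [531. -35.  50.]
plunger_knob 0.78 [246. 187.] [445. -15. 115.]
stud_yellow 0.52 [298. 198.] [498. 109.  50.]
pointer 0.95 [242. 189.] [384.   5.  50.]
pointer 0.55 [247. 188.] [389.  17.  50.]
index_base 0.96 [258. 242.] [531. -37.   0.]
steel_bush 0.47 [328. 250.] [678.  69.  50.]
steel_bush 0.36 [374. 254.] [749. 153.  50.]
oil_bottle 0.97 [343. 214.] [579. 208.   0.]
bolt_jar 0.91 [179. 309.] [ 593. -286.    0.]
mug 0.67 [374. 254.] [727. 187.   0.]
spare_flange 0.88 [165. 267.] [ 469. -266.    0.]
side ['fx', 'fy', 'cx', 'cy', 'camera_from_world']
pivot 0.25 [282. 255.] [493. 105.  50.]
plunger_knob 0.69 [341. 207.] [442. -21. 115.]
stud_yellow 0.72 [282. 254.] [494. 103.  50.]
index_base 0.72 [306. 229.] [531. -29.   0.]
steel_bush 0.58 [228. 206.] [688.  62.  50.]
oil_bottle 0.69 [212. 288.] [575. 222.   0.]
bolt_jar 0.78 [342. 167.] [ 606. -298.    0.]
mug 0.82 [176. 244.] [731. 188.   0.]
spare_flange 0.89 [378. 192.] [ 471. -254.    0.]
```

View pics/scene.png

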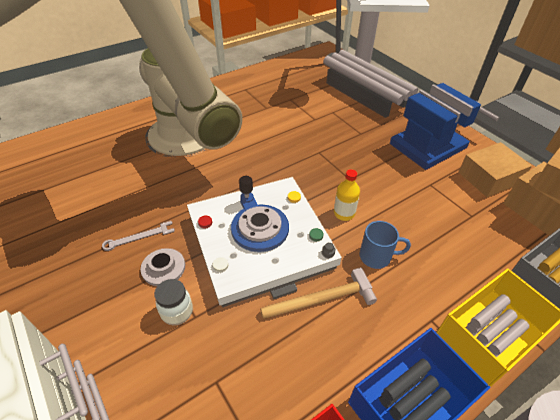

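View pics/side.png

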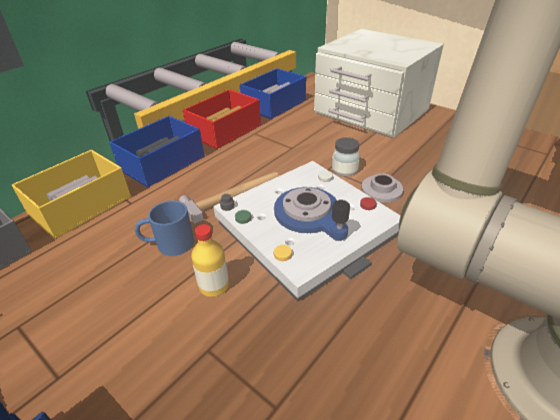

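The scene view shows the knob at about (246,187), the yellow stud at (294,197), red at (205,222), green at (316,235) and white at (220,264). Yellow is 60° clockwise from the knob. I'll refine the geometry from the studs and knob.

Run:
```python
from h import *
from scipy.optimize import least_squares
seeds={"scene":dict(y=(294,197),r=(205,222),g=(316,235),w=(220,264)),"side":dict(y=(283,253),r=(368,203),g=(243,216),w=(326,176))}
P={}
for n in seeds:
    c=capture(n); hsv=cv2.cvtColor(c["color"],cv2.COLOR_RGB2HSV).astype(int); img=cv2.cvtColor(c["color"],cv2.COLOR_RGB2LAB).astype(int)
    for k,(u,v) in seeds[n].items():
        ref=np.median(img[v-1:v+2,u-1:u+2].reshape(-1,3),0)
        m=(np.linalg.norm(img[v-14:v+15,u-14:u+15]-ref,axis=2)<(30 if k!='w' else 9)).astype(np.uint8)
        nl,lab,st,ce=cv2.connectedComponentsWithStats(m)
        l=lab[14,14]; cu,cv_=ce[l]+[u-14,v-14]
        w=px2w(c,cu,cv_,60); P[n,k]=w; print(n,k,st[l],np.round(w))
    # knob: dark pixels
    u,v=(246,187) if n=="scene" else (341,210)
    m=(c["color"][v-25:v+25,u-15:u+16].max(2)<60).astype(np.uint8)
    nl,lab,st,ce=cv2.connectedComponentsWithStats(m); l=1+np.argmax(st[1:,4]); print(st[l],np.round(px2w(c,*(ce[l]+[u-15,v-25]),115)))
A=dict(r=60,w=120,y=-60,g=-120)
def f(p,keys):
    return np.concatenate([P[k][:2]-p[:2]-140*np.array([np.cos(p[2]+np.radians(A[k[1]])),np.sin(p[2]+np.radians(A[k[1]]))]) for k in keys])
for sel in (["scene"],["side"],["scene","side"]):
    s=least_squares(f,[531,-33,3.0],x_scale=[1,1,.01],args=([k for k in P if k[0] in sel and k[1]!='w'],)); print(s.x,np.round(s.fun,1))
    p=s.x;print("knob",p[:2]+100*np.array([np.cos(p[2]),np.sin(p[2])]),"target",p[:2]+100*np.array([np.cos(p[2]-np.pi/3),np.sin(p[2]-np.pi/3)]))
```

```text
scene y [ 8  8 13  9 93] [491. 103.  60.]
scene r [  7   8  14  10 108] [ 439. -135.   60.]
scene g [  7   7  14  11 117] [628.  71.  60.]
scene w [  0   0  29  29 598] [ 575. -161.   60.]
[  9  14  13  18 188] [435. -10. 115.]
side y [  5   6  17  16 207] [491. 106.  60.]
side r [  7   9  15  12 150] [ 437. -129.   60.]
side g [  6   8  18  14 174] [625.  76.  60.]
side w [  0   0  29  29 412] [ 567. -148.   60.]Traceback (most recent call last):
  File "<stdin>", line 16, in <module>
    return _wrapfunc(a, 'argmax', axis=axis, out=out, **kwds)
    return bound(*args, **kwds)
ValueError: attempt to get argmax of an empty sequence
```

```bash
python3 -m jog '[{"tx":36,"ty":-35,"jaw":-1},{"tx":36,"ty":-35,"jaw":-1},{"tx":36,"ty":-35,"jaw":-1},{"tx":36,"ty":-35,"jaw":-1},{"tx":36,"ty":-35,"jaw":-1}]' 60; python3 -m jog '[{"tx":36,"ty":-35,"jaw":-1},{"tx":36,"ty":-35,"jaw":-1},{"tx":36,"ty":-35,"jaw":-1},{"tx":36,"ty":-35,"jaw":-1},{"tx":36,"ty":-35,"jaw":-1}]'
cat >> h.py <<'E'
from scipy.spatial.transform import Rotation as Rn
def delta(target):
    s=sense(); q=s["ee_rot"]; R=Rn.from_quat(np.r_[q[1:],q[0]]).as_matrix()
    return R.T@(np.array(target)-s["eef_pos"])
E
python3 -c "
from h import *
s=sense();print(s['eef_pos'],s['ee_rot'],s['joints'],delta([434.3,-7.5,194]))"
```

```text
[ 125.68474245 -509.71703721  194.68994615] [-2.92405741e-05  9.92701821e-01  1.20594749e-01 -8.21928836e-06] [-1.55241249e+00  3.12889430e-01  1.49772558e+00 -2.29941768e-05
  1.33103413e+00 -2.23388672e-01] [ 419.88427371 -413.71789544    0.71089374]schema error: expected keys tx, ty, tz, ax, ay, az, jaw
schema error: expected keys tx, ty, tz, ax, ay, az, jaw
```

All keys are required in each row.

```bash
python3 -m jog '[{"tx":38,"ty":-37,"tz":0,"ax":0,"ay":0,"az":0,"jaw":-1},{"tx":38,"ty":-37,"tz":0,"ax":0,"ay":0,"az":0,"jaw":-1},{"tx":38,"ty":-37,"tz":0,"ax":0,"ay":0,"az":0,"jaw":-1},{"tx":38,"ty":-37,"tz":0,"ax":0,"ay":0,"az":0,"jaw":-1},{"tx":38,"ty":-37,"tz":0,"ax":0,"ay":0,"az":0,"jaw":-1}]' 60; python3 -m jog '[{"tx":38,"ty":-37,"tz":0,"ax":0,"ay":0,"az":0,"jaw":-1},{"tx":38,"ty":-37,"tz":0,"ax":0,"ay":0,"az":0,"jaw":-1},{"tx":38,"ty":-37,"tz":0,"ax":0,"ay":0,"az":0,"jaw":-1},{"tx":38,"ty":-37,"tz":0,"ax":0,"ay":0,"az":0,"jaw":-1},{"tx":38,"ty":-37,"tz":0,"ax":0,"ay":0,"az":0,"jaw":-1}]'
python3 -c "
from h import *
s=sense();print(s['eef_pos'],s['ee_rot'],s['joints'],delta([434.3,-7.5,194]))"
```

```text
time_s: 1.82
eef_pos: [266.5, -283.2, 194.9]
ee_rot: [0.0, 0.993, 0.12, 0.0]
force: [0.5, -0.4, -0.1]
grip_width: 1.003
grip_force: 0.0
time_s: 2.45
eef_pos: [406.8, -57.9, 195.0]
ee_rot: [0.0, 0.993, 0.121, 0.0]
force: [0.7, -0.6, -1.2]
grip_width: 1.002
grip_force: 0.0
[406.83120074 -57.88003857 194.96244274] [2.32140851e-04 9.92698222e-01 1.20623636e-01 3.53761404e-04] [-4.28241559e-01  5.65120484e-02  1.80861399e+00 -2.79165619e-05
  1.27562078e+00  9.00726693e-01] [ 38.73413386 -42.33611239   0.96435353]
```

```bash
python3 -m jog '[{"tx":20,"ty":-21,"tz":0,"ax":0,"ay":0,"az":0,"jaw":-1},{"tx":19,"ty":-22,"tz":0,"ax":0,"ay":0,"az":0,"jaw":-1},{"tx":0,"ty":0,"tz":0,"ax":0,"ay":0,"az":0,"jaw":-1}]'
python3 - <<'E'
from h import *
s=sense(); c=capture("wrist"); cv2.imwrite("pics/w1.png",c["color"][...,::-1]); print(c["mount"],c["fx"],c["cx"],c["cy"],s["eef_pos"])
q=s["ee_rot"]; R=Rn.from_quat(np.r_[q[1:],q[0]]).as_matrix()
for n,z in(("plunger_knob",115),("stud_yellow",50),("pivot",50),("index_base",0)):
  for r in place_of(n,"wrist")[:1]:
    u,v=r["centre"]; a=np.array([(u-c["cx"])/c["fx"],(v-c["cy"])/c["fy"]]); t=np.hypot(*a)
    d=np.r_[a/t*np.sin(t),np.cos(t)]*[1,-1,-1]
    M=c["mount"]; o=R@M[:3,3]+s["eef_pos"]; w=R@M[:3,:3]@d
    print(n,r,np.round(o+w*(z-o[2])/w[2],1))
E
```

```text
time_s: 2.82
eef_pos: [433.9, -7.3, 194.6]
ee_rot: [-0.0, 0.993, 0.122, -0.0]
force: [-0.3, -0.7, -0.0]
grip_width: 1.0
grip_force: 0.0
[[ 1.55702879e-04  9.53880268e-01  3.00187290e-01  7.69463229e+01]
 [ 9.99999881e-01 -2.87248474e-04  3.94079944e-04 -2.11776094e-01]
 [ 4.62133424e-04  3.00187193e-01 -9.53880200e-01 -1.78150534e+02]
 [ 0.00000000e+00  0.00000000e+00  0.00000000e+00  1.00000000e+00]] 325.19226210127806 279.38769654868383 210.16079481442128 [433.91009168  -7.27163756 194.61003534]
plunger_knob {'centre': [279.8, 202.8], 'conf': 0.71} [436.   -6.8 115. ]
stud_yellow {'centre': [186.2, 114.2], 'conf': 0.62} [485.3 102.4  50. ]
index_base {'centre': [317.9, 99.6], 'conf': 0.8} [532.3 -27.2   0. ]
```

View pics/w1.png

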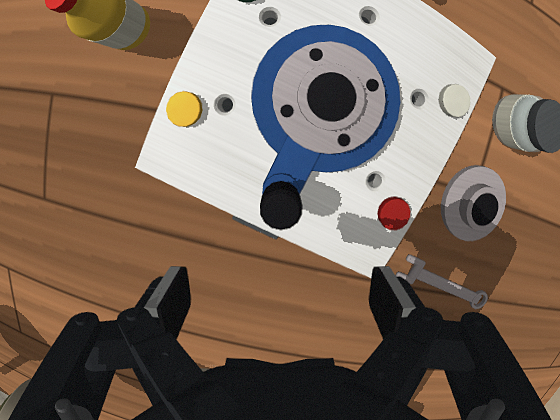

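The knob at (281,205) is centred between the fingers. The yellow hole is visible at (224,104), with the others at (375,181), (419,97), (270,16) and (369,15). I'll measure the holes and descend.

```bash
python3 - <<'E'
from h import *
from scipy.optimize import least_squares
s=sense(); c=capture("wrist")
q=s["ee_rot"]; R=Rn.from_quat(np.r_[q[1:],q[0]]).as_matrix()
W=[]
for u,v in((224,104),(375,181),(419,97),(270,16),(369,15)):
    a=np.array([(u-c["cx"])/c["fx"],(v-c["cy"])/c["fy"]]); t=np.hypot(*a)
    d=np.r_[a/t*np.sin(t),np.cos(t)]*[1,-1,-1]
    M=c["mount"]; o=R@M[:3,3]+s["eef_pos"]; w=R@M[:3,:3]@d
    W.append((o+w*(49-o[2])/w[2])[:2]); print(np.round(W[-1],1))
A=np.radians([-60,60,120,-120,180])
f=lambda p:np.concatenate([w-p[:2]-100*np.array([np.cos(p[2]*.01+a),np.sin(p[2]*.01+a)]) for w,a in zip(W,A)])
x=least_squares(f,[532,-29,292]).x; print(x,f(x).round(1))
for a in (0,-60): print(x[:2]+100*np.array([np.cos(x[2]*.01+np.radians(a)),np.sin(x[2]*.01+np.radians(a))]))
E
python3 -m jog '[{"tx":1,"ty":0,"tz":20,"ax":0,"ay":0,"az":0,"jaw":-1},{"tx":0,"ty":0,"tz":25,"ax":0,"ay":0,"az":0,"jaw":-1},{"tx":0,"ty":0,"tz":25,"ax":0,"ay":0,"az":0,"jaw":-1},{"tx":0,"ty":0,"tz":27,"ax":0,"ay":0,"az":0,"jaw":-1},{"tx":0,"ty":0,"tz":0,"ax":0,"ay":0,"az":0,"jaw":-1}]'
python3 -m jog '[{"tx":0,"ty":0,"tz":0,"ax":0,"ay":0,"az":0,"jaw":1},{"tx":0,"ty":0,"tz":0,"ax":0,"ay":0,"az":0,"jaw":1},{"tx":0,"ty":0,"tz":0,"ax":0,"ay":0,"az":0,"jaw":1},{"tx":0,"ty":0,"tz":0,"ax":0,"ay":0,"az":0,"jaw":1},{"tx":0,"ty":0,"tz":0,"ax":0,"ay":0,"az":0,"jaw":1}]' 60
```

```text
[502.8  64.6]
[ 464.1 -104.4]
[ 563.3 -126.1]
[600.5  41.8]
[630.2 -53.2]
[532.67495917 -31.05730639 291.94554161] [-0.2  0.2 -0.7  0.1  0.9  0.4  0.  -0.6  0.  -0.1]
[435.13207794  -9.02582162]
[502.98334405  64.4330491 ]
time_s: 3.75
eef_pos: [433.5, -8.3, 96.7]
ee_rot: [-0.001, 0.993, 0.12, -0.002]
force: [-0.4, 0.6, 0.1]
grip_width: 0.996
grip_force: 0.0
time_s: 4.38
eef_pos: [434.6, -8.2, 97.8]
ee_rot: [0.0, 0.993, 0.121, 0.0]
force: [0.6, 0.6, 0.4]
grip_width: -0.0
grip_force: 0.0
```

Run:
```python
from h import *
s=sense();print(s["grip_width"],s["grip_force"],s["eef_pos"])
a=capture("wrist")["color"]; c=capture("side"); b=c["color"][140:300,250:450]
print([ (r['conf'],px2w(c,*r['centre'],115)) for r in place_of("plunger_knob","side")[:2]])
b=cv2.resize(b,(525,420)); cv2.imwrite("pics/w2.png",cv2.resize(np.hstack([a,b])[...,::-1],(800,310)))
```

```text
-0.0003148788357281385 0.0 [434.61840698  -8.19087011  97.77402629]
[(0.84, array([440.13712824, -12.39126405, 115.        ])), (0.56, array([626.05451195, 117.45002653, 115.        ]))]
```

View pics/w2.png

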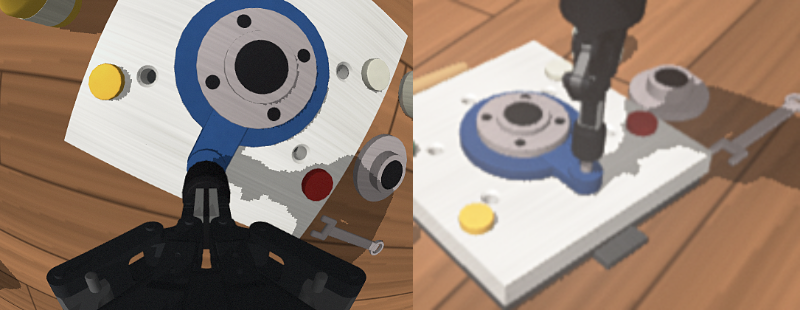

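Run:
```python
from h import *
a=capture("wrist")["color"][200:350,200:360]; b=capture("side")["color"][150:250,290:390]
f=lambda i:cv2.resize(i,(400,400),interpolation=cv2.INTER_CUBIC)
o=np.hstack([f(a),f(b)]); o=(255*(o/255)**.5).astype(np.uint8)
cv2.imwrite("pics/w3.png",o[...,::-1])
```

```text
(no output)
```

View pics/w3.png

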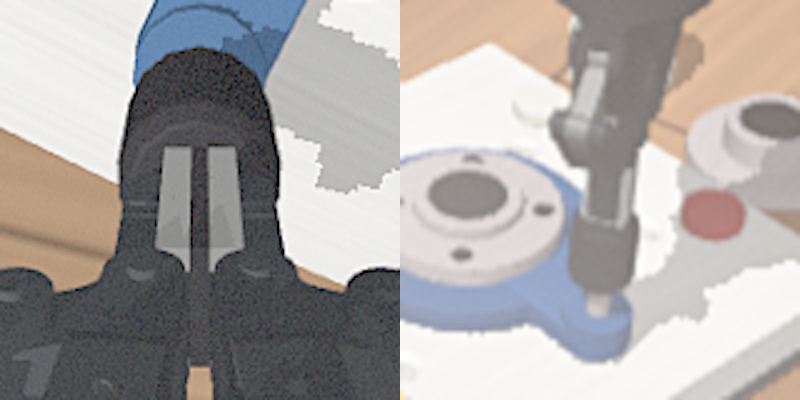

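Run:
```python
from h import *
c=capture("wrist"); s=sense()
q=s["ee_rot"]; R=Rn.from_quat(np.r_[q[1:],q[0]]).as_matrix(); M=c["mount"]
for v in range(215,300,8):
  row=[]
  for u in (252,262,270,279,290,298,306):
    a=np.array([(u-c["cx"])/c["fx"],(v-c["cy"])/c["fy"]]); t=np.hypot(*a)
    d=np.r_[a/t*np.tan(t),1]*[1,-1,-1]*c["depth"][v,u]
    p=M[:3,:3]@d+M[:3,3]; row.append(tuple(int(round(x)) for x in (p[0],p[1],s["eef_pos"][2]-p[2])))
  print(v,row)
c=capture("side")
for v in range(170,235,5): print(v,[tuple(int(x) for x in px2w(c,u,v)) for u in (336,341,346)])
```

```text
215 [(2, -20, 49), (10, -12, 75), (10, -6, 75), (10, -1, 74), (10, 7, 74), (10, 12, 74), (9, 18, 70)]
223 [(-4, -21, 49), (5, -12, 74), (16, -5, 106), (17, 0, 110), (16, 6, 106), (4, 12, 73), (3, 18, 69)]
231 [(-11, -21, 49), (15, -10, 115), (16, -5, 119), (17, 0, 122), (16, 5, 119), (14, 10, 112), (-2, 18, 73)]
239 [(7, -16, 106), (14, -9, 125), (16, -5, 129), (17, 0, 131), (17, 5, 131), (14, 9, 125), (9, 14, 111)]
247 [(11, -14, 127), (13, -9, 132), (14, -5, 134), (14, 0, 133), (14, 5, 133), (13, 9, 131), (11, 13, 129)]
255 [(9, -14, 133), (10, -9, 135), (11, -5, 137), (11, 0, 137), (12, 5, 138), (9, 9, 133), (9, 13, 132)]
263 [(5, -14, 134), (5, -9, 133), (11, -4, 145), (11, 0, 145), (11, 4, 146), (5, 9, 134), (6, 13, 135)]
271 [(7, -13, 146), (7, -8, 145), (11, -4, 153), (12, 0, 154), (11, 4, 152), (7, 8, 145), (7, 12, 146)]
279 [(7, -12, 154), (7, -8, 153), (11, -4, 160), (11, 0, 160), (11, 4, 160), (7, 8, 153), (7, 11, 153)]
287 [(7, -12, 160), (7, -7, 160), (77, 0, 276), (11, 0, 166), (11, 4, 166), (7, 7, 160), (7, 11, 159)]
295 [(14, -10, 177), (12, -7, 174), (10, -4, 171), (10, 0, 170), (10, 4, 171), (14, 6, 176), (14, 9, 177)]
170 [(427, 34, 237), (420, 30, 238), (417, 17, 232)]
175 [(422, 40, 232), (425, 18, 219), (420, 11, 218)]
180 [(417, 48, 229), (410, 43, 229), (422, 4, 202)]
185 [(416, 48, 219), (410, 43, 219), (423, 2, 190)]
190 [(431, 22, 187), (414, 33, 201), (416, 12, 187)]
195 [(443, 0, 157), (432, 1, 162), (424, -3, 163)]
200 [(439, 6, 150), (429, 5, 155), (424, -5, 150)]
205 [(440, 1, 134), (432, -1, 137), (424, -7, 137)]
210 [(436, 7, 128), (426, 6, 133), (419, -1, 131)]
215 [(435, 8, 117), (426, 4, 119), (420, -3, 117)]
220 [(434, 7, 104), (425, 5, 107), (420, -5, 103)]
225 [(440, -3, 80), (429, -5, 85), (426, -19, 77)]
230 [(435, 3, 74), (426, -1, 76), (419, -9, 74)]
```

The fingers read as fully shut with zero force, but the depth shows the knob around them, so I don't have a real grasp. I'll reopen and close in small steps, watching the readings.

```bash
J='"tx":0,"ty":0,"tz":0,"ax":0,"ay":0,"az":0'
python3 -m jog '[{"tx":0,"ty":0,"tz":0,"ax":0,"ay":0,"az":0,"jaw":-1},{"tx":0,"ty":0,"tz":0,"ax":0,"ay":0,"az":0,"jaw":-1},{"tx":0,"ty":0,"tz":0,"ax":0,"ay":0,"az":0,"jaw":-1},{"tx":0,"ty":0,"tz":0,"ax":0,"ay":0,"az":0,"jaw":-1}]' 30
python3 -m jog '[{"tx":0,"ty":0,"tz":0,"ax":0,"ay":0,"az":0,"jaw":-0.1},{"tx":0,"ty":0,"tz":0,"ax":0,"ay":0,"az":0,"jaw":-0.1},{"tx":0,"ty":0,"tz":0,"ax":0,"ay":0,"az":0,"jaw":-0.1}]'
python3 -m jog '[{"tx":0,"ty":0,"tz":0,"ax":0,"ay":0,"az":0,"jaw":0.2},{"tx":0,"ty":0,"tz":0,"ax":0,"ay":0,"az":0,"jaw":0.2}]'
python3 -m jog '[{"tx":0,"ty":0,"tz":0,"ax":0,"ay":0,"az":0,"jaw":0.4},{"tx":0,"ty":0,"tz":0,"ax":0,"ay":0,"az":0,"jaw":0.4}]'
python3 - <<'E'
from h import *
a=capture("wrist")["color"][200:350,200:360]; b=capture("side")["color"][150:250,290:390]
f=lambda i:cv2.resize(i,(400,400),interpolation=cv2.INTER_CUBIC)
o=np.hstack([f(a),f(b)]); o=(255*(o/255)**.5).astype(np.uint8)
cv2.imwrite("pics/w4.png",o[...,::-1])
E
```

```text
time_s: 5.22
eef_pos: [434.6, -8.2, 97.7]
ee_rot: [-0.0, 0.993, 0.121, 0.0]
force: [1.1, 0.1, -0.7]
grip_width: 0.845
grip_force: 0.0
time_s: 5.6
eef_pos: [434.6, -8.2, 97.7]
ee_rot: [-0.0, 0.993, 0.121, -0.0]
force: [-0.4, 0.5, -0.6]
grip_width: 0.547
grip_force: 0.0
time_s: 5.85
eef_pos: [434.6, -8.2, 97.7]
ee_rot: [-0.0, 0.993, 0.121, -0.0]
force: [-0.1, 0.4, -0.4]
grip_width: 0.4
grip_force: 0.0
time_s: 6.1
eef_pos: [434.6, -8.2, 97.7]
ee_rot: [0.0, 0.993, 0.121, 0.0]
force: [-0.1, -0.6, -0.3]
grip_width: 0.3
grip_force: 0.0
```

View pics/w4.png

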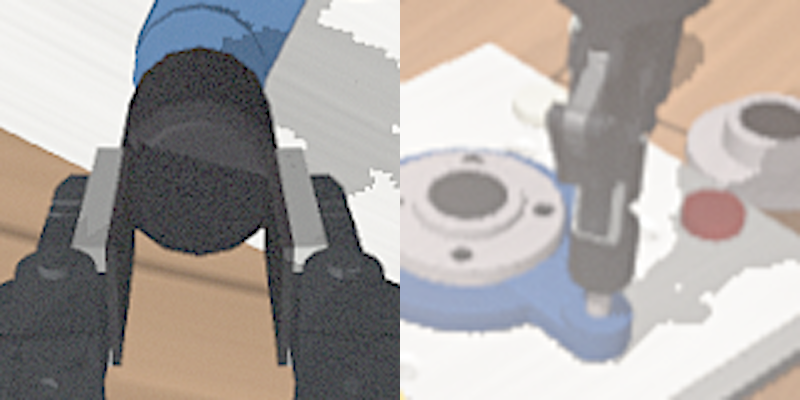

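Run:
```python
from h import *
c=capture("wrist"); s=sense(); M=c["mount"]; print(s["grip_width"],s["eef_pos"])
for v in range(240,312,5):
  row=[]
  for u in (232,236,240,244,248,279,312,318,324):
    a=np.array([(u-c["cx"])/c["fx"],(v-c["cy"])/c["fy"]]); t=np.hypot(*a)
    d=np.r_[a/t*np.tan(t),1]*[1,-1,-1]*c["depth"][v,u]
    p=M[:3,:3]@d+M[:3,3]; row.append(tuple(int(round(x)) for x in p))
  print(v,row)
```

```text
0.2997971168987572 [434.60367488  -8.18930168  97.72201341]
240 [(-19, -36, 49), (-18, -33, 49), (-18, -30, 49), (-18, -27, 49), (-18, -24, 49), (16, 0, -33), (-18, 24, 49), (-18, 29, 49), (-18, 34, 49)]
245 [(-22, -37, 49), (-23, -34, 49), (-23, -30, 50), (-23, -27, 49), (-22, -24, 48), (15, 0, -36), (-22, 25, 48), (-23, 29, 49), (-22, 34, 49)]
250 [(-27, -37, 49), (-27, -34, 49), (-27, -31, 49), (-27, -28, 49), (-27, -24, 49), (13, 0, -37), (-27, 25, 49), (-27, 29, 49), (-26, 34, 48)]
255 [(-31, -37, 49), (-31, -34, 49), (11, -19, -40), (11, -17, -39), (11, -15, -40), (10, 0, -36), (11, 15, -40), (11, 18, -39), (-30, 34, 48)]
260 [(-35, -37, 49), (-35, -34, 48), (11, -18, -45), (11, -16, -45), (11, -15, -45), (7, 0, -37), (11, 15, -45), (11, 17, -45), (-35, 34, 49)]
265 [(7, -23, -42), (7, -21, -42), (11, -18, -50), (11, -16, -50), (11, -14, -50), (4, 0, -36), (11, 14, -50), (11, 17, -50), (7, 21, -43)]
270 [(7, -22, -48), (11, -19, -55), (11, -17, -55), (12, -15, -56), (11, -14, -55), (2, 0, -37), (11, 14, -54), (11, 16, -54), (11, 19, -55)]
275 [(8, -21, -53), (12, -18, -60), (11
[... 401 characters left out ...]
-18, -72), (11, -17, -72), (11, -15, -71), (11, -14, -70), (8, -13, -65), (-10, 0, -37), (10, 12, -70), (11, 15, -72), (11, 17, -71)]
295 [(12, -18, -77), (11, -17, -74), (11, -15, -74), (10, -14, -73), (5, -13, -66), (-13, 0, -36), (8, 12, -70), (10, 14, -73), (12, 16, -76)]
300 [(12, -17, -80), (12, -16, -80), (8, -15, -74), (8, -14, -73), (4, -13, -67), (-106, -1, 100), (6, 13, -70), (8, 15, -73), (12, 16, -80)]
305 [(13, -17, -84), (12, -15, -83), (7, -15, -76), (5, -14, -73), (2, -13, -68), (-111, -1, 98), (4, 13, -71), (8, 14, -77), (12, 15, -83)]
310 [(12, -16, -86), (12, -15, -86), (7, -15, -79), (3, -14, -73), (0, -13, -69), (-118, -1, 99), (2, 13, -71), (7, 14, -79), (13, 15, -87)]
```

The depth settles it. From both cameras, the fingertips end about 37 mm behind the reported TCP, at z≈135. They therefore shut just above the knob, and nothing was gripped. I'll open and go down a further 36 mm.

```bash
python3 -m jog '[{"tx":0,"ty":0,"tz":0,"ax":0,"ay":0,"az":0,"jaw":-0.7},{"tx":0,"ty":0,"tz":0,"ax":0,"ay":0,"az":0,"jaw":-0.7},{"tx":0,"ty":0,"tz":0,"ax":0,"ay":0,"az":0,"jaw":-0.7},{"tx":0,"ty":0,"tz":10,"ax":0,"ay":0,"az":0,"jaw":-0.7},{"tx":0,"ty":0,"tz":10,"ax":0,"ay":0,"az":0,"jaw":-0.7}]' 60
python3 -m jog '[{"tx":0,"ty":0,"tz":8,"ax":0,"ay":0,"az":0,"jaw":-0.7},{"tx":0,"ty":0,"tz":8,"ax":0,"ay":0,"az":0,"jaw":-0.7},{"tx":0,"ty":0,"tz":0,"ax":0,"ay":0,"az":0,"jaw":0.2},{"tx":0,"ty":0,"tz":0,"ax":0,"ay":0,"az":0,"jaw":1},{"tx":0,"ty":0,"tz":0,"ax":0,"ay":0,"az":0,"jaw":1}]'
python3 -m jog '[{"tx":0,"ty":0,"tz":0,"ax":0,"ay":0,"az":0,"jaw":1},{"tx":0,"ty":0,"tz":0,"ax":0,"ay":0,"az":0,"jaw":1},{"tx":0,"ty":0,"tz":0,"ax":0,"ay":0,"az":0,"jaw":1}]'
```

```text
time_s: 6.88
eef_pos: [434.4, -8.1, 76.8]
ee_rot: [-0.0, 0.993, 0.121, -0.0]
force: [-1.0, 0.2, -0.4]
grip_width: 0.847
grip_force: 0.0
time_s: 7.5
eef_pos: [434.8, -8.2, 62.1]
ee_rot: [0.0, 0.993, 0.121, 0.0]
force: [-1.5, 1.2, 3.2]
grip_width: 0.383
grip_force: 59.3
time_s: 7.88
eef_pos: [434.8, -8.2, 62.1]
ee_rot: [0.0, 0.993, 0.121, 0.0]
force: [-1.7, 0.2, 5.3]
grip_width: 0.385
grip_force: 59.3
```

Gripped (60 N, 33 mm). Lifting 24 mm.

```bash
python3 -m jog '[{"tx":0,"ty":0,"tz":-8,"ax":0,"ay":0,"az":0,"jaw":1},{"tx":0,"ty":0,"tz":-8,"ax":0,"ay":0,"az":0,"jaw":1},{"tx":0,"ty":0,"tz":-8,"ax":0,"ay":0,"az":0,"jaw":1},{"tx":0,"ty":0,"tz":0,"ax":0,"ay":0,"az":0,"jaw":1},{"tx":0,"ty":0,"tz":0,"ax":0,"ay":0,"az":0,"jaw":1}]'
python3 - <<'E'
from h import *
b=capture("side")["color"][150:250,290:390]
cv2.imwrite("pics/s5.png",cv2.resize(b,(400,400),interpolation=cv2.INTER_CUBIC)[...,::-1])
# waypoints in tool axes, every 10 deg, pivot from hole fit
s=sense(); q=s["ee_rot"]; R=Rn.from_quat(np.r_[q[1:],q[0]]).as_matrix()
p=np.array([532.7,-31.1]); r=s["eef_pos"][:2]-p; print(s["eef_pos"],np.hypot(*r),np.degrees(np.arctan2(r[1],r[0])))
pts=[p+100*np.array([np.cos(2.9195-np.radians(a)),np.sin(2.9195-np.radians(a))]) for a in range(0,61,6)]
pts[0]=s["eef_pos"][:2]
for a,b in zip(pts,pts[1:]): print(np.round(R.T@np.r_[b-a,0],1))
E
```

```text
time_s: 8.5
eef_pos: [434.6, -8.2, 85.5]
ee_rot: [0.0, 0.993, 0.121, 0.0]
force: [4.6, -0.5, -8.7]
grip_width: 0.382
grip_force: 60.2
[434.5476459   -8.18853789  85.4816668 ] 100.7909703891348 166.86085910400374
[ 5.5 -8.1 -0. ]
[ 6.1 -8.5 -0. ]
[ 6.9 -7.8 -0. ]
[ 7.7 -7.1 -0. ]
[ 8.4 -6.2 -0. ]
[ 9.  -5.3 -0. ]
[ 9.5 -4.3 -0. ]
[ 9.9 -3.3 -0. ]
[10.2 -2.3 -0. ]
[10.4 -1.2 -0. ]
```

View pics/s5.png

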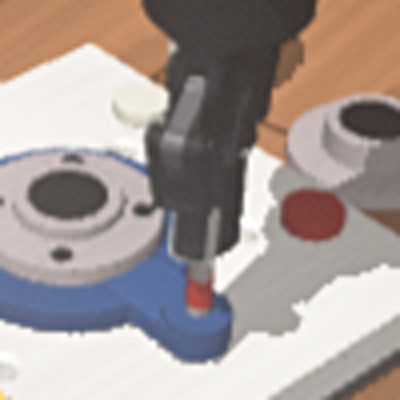

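The red band shows at (200,295), so the plunger is lifted, and the −9 N force agrees. Swinging now, with a force check halfway.

```bash
python3 -m jog '[{"tx":5.5,"ty":-8.1,"tz":0,"ax":0,"ay":0,"az":0,"jaw":1},{"tx":6.1,"ty":-8.5,"tz":0,"ax":0,"ay":0,"az":0,"jaw":1},{"tx":6.9,"ty":-7.8,"tz":0,"ax":0,"ay":0,"az":0,"jaw":1},{"tx":7.7,"ty":-7.1,"tz":0,"ax":0,"ay":0,"az":0,"jaw":1},{"tx":8.4,"ty":-6.2,"tz":0,"ax":0,"ay":0,"az":0,"jaw":1}]'
python3 -m jog '[{"tx":0,"ty":0,"tz":0,"ax":0,"ay":0,"az":0,"jaw":1}]'
python3 -c "
from h import *
print(delta([503,64.4,85]))"
```

```text
time_s: 9.18
eef_pos: [458.7, 38.0, 85.3]
ee_rot: [-0.001, 0.993, 0.121, -0.001]
force: [-4.8, 1.8, -9.0]
grip_width: 0.378
grip_force: 60.7
time_s: 9.3
eef_pos: [459.1, 38.4, 85.3]
ee_rot: [-0.001, 0.993, 0.121, -0.001]
force: [-4.0, 4.6, -8.9]
grip_width: 0.382
grip_force: 60.8
[ 48.87283085 -14.69131223   0.32175655]
```

```bash
python3 -m jog '[{"tx":9,"ty":-5,"tz":0,"ax":0,"ay":0,"az":0,"jaw":1},{"tx":9.5,"ty":-4,"tz":0,"ax":0,"ay":0,"az":0,"jaw":1},{"tx":9.9,"ty":-3,"tz":0,"ax":0,"ay":0,"az":0,"jaw":1},{"tx":10.2,"ty":-2,"tz":0,"ax":0,"ay":0,"az":0,"jaw":1},{"tx":10.4,"ty":-1,"tz":0,"ax":0,"ay":0,"az":0,"jaw":1}]'
python3 -m jog '[{"tx":0,"ty":0,"tz":0,"ax":0,"ay":0,"az":0,"jaw":1},{"tx":0,"ty":0,"tz":0,"ax":0,"ay":0,"az":0,"jaw":1}]'
python3 -c "
from h import *
print(delta([503,64.4,85]))
s=sense();p=np.array([532.7,-31.1]); r=s['eef_pos'][:2]-p; print(np.hypot(*r),np.degrees(np.arctan2(r[1],r[0])))"
```

```text
time_s: 9.93
eef_pos: [502.3, 65.7, 85.0]
ee_rot: [-0.002, 0.993, 0.121, -0.001]
force: [-5.6, 10.3, -8.6]
grip_width: 0.382
grip_force: 61.1
time_s: 10.18
eef_pos: [502.9, 65.8, 85.2]
ee_rot: [-0.002, 0.993, 0.121, -0.0]
force: [-3.1, 13.1, -8.9]
grip_width: 0.386
grip_force: 61.1
[-0.18823128  1.36650363  0.22964171]
101.3640255406164 107.12339724407548
```

```bash
python3 -m jog '[{"tx":0,"ty":1.4,"tz":0,"ax":0,"ay":0,"az":0,"jaw":1},{"tx":0,"ty":0,"tz":4,"ax":0,"ay":0,"az":0,"jaw":1},{"tx":0,"ty":0,"tz":4,"ax":0,"ay":0,"az":0,"jaw":1},{"tx":0,"ty":0,"tz":4,"ax":0,"ay":0,"az":0,"jaw":1},{"tx":0,"ty":0,"tz":0,"ax":0,"ay":0,"az":0,"jaw":1}]'
python3 -m jog '[{"tx":0,"ty":0,"tz":4,"ax":0,"ay":0,"az":0,"jaw":1},{"tx":0,"ty":0,"tz":4,"ax":0,"ay":0,"az":0,"jaw":1},{"tx":0,"ty":0,"tz":0,"ax":0,"ay":0,"az":0,"jaw":1}]'
```

```text
time_s: 10.8
eef_pos: [502.4, 65.4, 72.9]
ee_rot: [-0.003, 0.993, 0.121, -0.001]
force: [-5.8, 18.6, -7.2]
grip_width: 0.382
grip_force: 61.4
time_s: 11.18
eef_pos: [502.3, 65.4, 65.0]
ee_rot: [-0.003, 0.993, 0.121, -0.001]
force: [-4.8, 18.4, -6.5]
grip_width: 0.381
grip_force: 61.4
```

The spring force is still pulling down at about 3 mm lift, so the pin is in the hole. Releasing.

```bash
python3 -m jog '[{"tx":0,"ty":-1.5,"tz":2.5,"ax":0,"ay":0,"az":0,"jaw":1},{"tx":0,"ty":0,"tz":0,"ax":0,"ay":0,"az":0,"jaw":-0.6},{"tx":0,"ty":0,"tz":0,"ax":0,"ay":0,"az":0,"jaw":-0.6},{"tx":0,"ty":0,"tz":0,"ax":0,"ay":0,"az":0,"jaw":-0.6},{"tx":0,"ty":0,"tz":0,"ax":0,"ay":0,"az":0,"jaw":-0.6}]'
python3 -m jog '[{"tx":0,"ty":0,"tz":-15,"ax":0,"ay":0,"az":0,"jaw":-0.6},{"tx":0,"ty":0,"tz":-30,"ax":0,"ay":0,"az":0,"jaw":-0.6},{"tx":0,"ty":0,"tz":-40,"ax":0,"ay":0,"az":0,"jaw":-0.6},{"tx":0,"ty":0,"tz":-40,"ax":0,"ay":0,"az":0,"jaw":-0.6},{"tx":0,"ty":0,"tz":0,"ax":0,"ay":0,"az":0,"jaw":-0.6}]'
python3 - <<'E'
from h import *
a=capture("wrist")["color"]; c=capture("side"); b=cv2.resize(c["color"][170:290,240:400],(560,420))
print([(r['conf'],px2w(c,*r['centre'],115)) for r in place_of("plunger_knob","side")[:2]])
cv2.imwrite("pics/w6.png",cv2.resize(np.hstack([a,b])[...,::-1],(800,300)))
E
```

```text
time_s: 11.8
eef_pos: [503.5, 62.9, 63.5]
ee_rot: [0.0, 0.993, 0.12, 0.0]
force: [-0.2, -0.6, -0.2]
grip_width: 0.799
grip_force: 0.0
time_s: 12.42
eef_pos: [504.6, 63.0, 192.0]
ee_rot: [0.001, 0.993, 0.121, 0.003]
force: [-0.1, 0.5, -0.1]
grip_width: 0.8
grip_force: 0.0
[(0.56, array([509.24633932,  60.52453174, 115.        ]))]
```

View pics/w6.png

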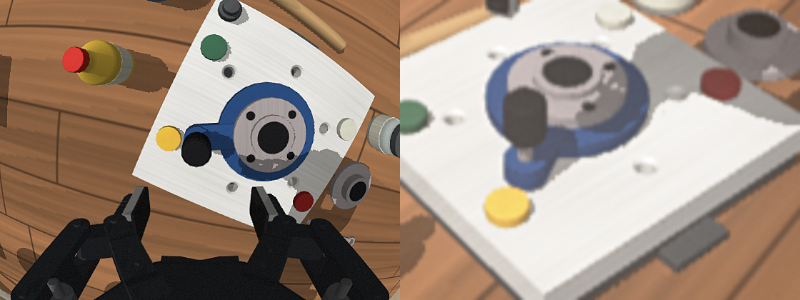

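The knob stands at the yellow stud, with no red band visible below it, and the gripper is clear. I'll check the knob top's height by depth.

Run:
```python
from h import *
s=sense(); c=capture("wrist"); M=c["mount"]; q=s["ee_rot"]; R=Rn.from_quat(np.r_[q[1:],q[0]]).as_matrix()
P=[]
for v in range(190,235,2):
  for u in range(250,300,2):
    a=np.array([(u-c["cx"])/c["fx"],(v-c["cy"])/c["fy"]]); t=max(np.hypot(*a),1e-6)
    d=np.r_[a/t*np.tan(t),1]*[1,-1,-1]*c["depth"][v,u]
    P.append(R@(M[:3,:3]@d+M[:3,3])+s["eef_pos"])
P=np.array(P); k=P[P[:,2]>125]; top=k[k[:,2]>np.percentile(k[:,2],40)]
print(np.percentile(k[:,2],[10,50,70,90,97]),top.mean(0),s["eef_pos"],s["dq"])
```

```text
[130.7040576  133.66575907 134.16690155 134.72594384 135.18768804] [503.49620698  66.42785595 136.27633888] [502.66584729  63.13258892 187.71297446] [-0.00029324  0.01277233  0.00759578  0.00043575  0.00140087  0.00015141]
```

Knob top is at about 134.5 mm, which is home, and it is centred on the yellow hole.

```bash
python3 -c "
from rig import finish_job
print(finish_job())"
```

```text
the job is handed in; nothing more can be done
None
```

I turned the head to the yellow station, let the plunger drop home (knob top back at about 135 mm, no red band showing), let go and handed in the job; no verdict came back, and the loose things weren't re-measured, though nothing touched them that I could see.

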